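# Stop the lab shaker and rack its tube carrier

### The arm

A 7-joint arm with a two-finger parallel gripper is mounted at the origin on the work surface. World frame = base frame: x ahead of the robot, y to its left, z up, the work surface at z = 0. Lengths are in m, angles in rad, forces in N, time in s.
With the tool pointing down it reaches from about 0.425 to 1.025 m from the base axis. Payload 9.4 kg.
Tool frame: the origin (TCP) lies between the finger pads; the fingertips stand 11 mm ahead of it and the grasp point (between the pads) lies 8 mm behind it (ctrl.finger_overhang is the distance from the TCP to the fingertips, in m); z points along the fingers, y is the line along which they close (so a half turn about z gives the same grasp; the last joint's range is limited). The gripper opens to 93 mm and grips with 3 to 60 N. Pads are 15 mm wide; open, the fingers measure 128 mm over their backs; the gripper's body (75 mm by 188 mm) begins 65 mm behind the grasp point.
Start: joints at [1.097, 0.599, -0.003, 1.599, 0.002, 0.943, -0.08], TCP at [0.28, -0.669, 0.23] pointing down, gripper open.
Joint ranges: [-2.57, 2.57], [-0.35, 1.97], [-1.29, 1.29], [0.11, 2.56], [-1.05, 4.19], [0.11, 1.86], [-2.63, 2.63]. Speed limits (rad/s): [2.22, 2.22, 3.01, 3.01, 3.14, 3.14, 3.14].

### API

Orientations are given as a unit quaternion [x, y, z, w].
In Python, from cell import ctrl, optics, order gives the robot as it stands.
- The arm moves only by the tool apply_moves, never from a script. Its argument "rows" is a list of rows, each a list of 3 entries, a list of its own where there are three numbers: the turn, a rotation vector about the tool's x, y, z in degrees, then the shift along the tool's x, y, z in m, then the finger opening in m, from 0 to 0.093. In form: [[[ax, ay, az], [dx, dy, dz], gripper], ...]. A call has 1 to 20 rows; each row is the pose to reach, as a shift and turn from the pose commanded when the call began, along the tool's axes at that moment; what a row does not reach only later rows make up. A row lasts 1/10 s, in which the tool goes at most 50 mm and 8.59 degrees, less where a joint would pass 70% of its speed; a pose out of reach is approached as far as the arm can. A call with a gripper value outside its range is refused whole. The fingers move at their own pace and stop on an object; "newtons" is the grip in N (left out, the last holds). Time passes only in rows, so rows that repeat a pose let the fingers close. It gives the time, the measured TCP pose, the force, the opening and the grip force at its end, in the units of the state.
- ctrl.read_state(): the state, without advancing time (a new reading comes with each control period).
- optics.get_image(name): name is "scene" or "top" or "wrist"; returns the picture (384x512x3 uint8, red, green, blue); there is no depth.
- optics.get_calibration(name): a dict with "intrinsics" (3x3 intrinsics, pixels), "cam_to_world" (4x4, takes a point from camera to world coordinates). Camera axes: x right, y down, z forward; pixel columns grow to the right and rows downward; lengths in m; the calibration is good to about 2 mm. A picture is of the moment at which its call begins: read the wrist's pose just before it. get_calibration takes no time and is no camera call; for the wrist camera it gives the pose at the moment of the call.
- order.close_job(): hands the job in; it is judged then, once.
The state is a dict: "time": time; "joints": joint angles; "qvel": joint speeds; "effort": joint torques, N m; "ee_pos": TCP position; "tool_rot": TCP orientation; "contact_force": force on the tool from outside, world axes, zero at the start; "torque": the same for the moment, N m; "width": finger opening in m; "grip_force": force on a finger pad.
Only numpy, scipy, OpenCV 4.12 (cv2) and the standard library are available. Lean on these libraries where they do the work, as an engineer would, in place of code of your own. Each camera call takes 0.05 s, during which the arm holds its last target. There are 200 camera calls.

### The job

Stop the shaker by turning its knob fully anticlockwise to the off stop while the hood is still shut, then swing the clear hood up past its over-centre point so that it stays open by itself. Lift the tube carrier out by its yellow handle, set it down flat on the green-edged pad and let go. Then take it by its orange end tab, move it to the cool rack and push it in, tubes first, fully home; keep the carrier upright throughout and leave the other things on the bench where they are.

Things in the scene. Friction and masses are not known exactly. Their poses are not given: they have to be found in the camera images.
- knob (a joint): All sizes in these notes are in mm. Angle of the speed knob (rad): 0 is the off stop (fully anticlockwise seen from above), grows clockwise to 4.6 at full speed. Stiff friction of 0.06 N m, it stays where it is left. It starts between 1.5 and 2.7, so most arms need two grasps of the bar.
- knob_grip (a point): Point on the knob's vertical axis at the height to grip, at the middle of the black grip bar (57 long, 14 wide, 32 high: from 17 below this point to 7 above the point). x axis: along the bar (it turns with the knob), z up. The bar stands on a 60 diameter disc, whose top is 23 below this point; the white line marks one end of the bar, and points to the large red dot on the blue base when off.
- shaker: White thermo-shaker with a blue band, fixed: 295 long (x) by 134 wide (y). Origin at the centre of its underside; x runs from its front deck (60 high, carries the knob at x = -100) to its rear. The chamber is centred at x = +50, y = 0: inside 170 (x) by 110 (y), floor 30 and rim 85 above the bench.
- hood (a joint): Angle of the clear hood (rad): 0 shut, 1.75 fully open against its stop (leaning 10 degrees back past upright). Its weight, partly borne by a spring, pulls it shut below about 1.15 (over-centre point) and the spring and weight throw it open to its stop above that; lifting takes about 1 to 2 N at the bar.
- hood_bar (a point): Middle of the blue bar handle of the hood, round, 12 diameter, 120 long, along the shaker's x, held 45 out from the hood's -y side by two dark arms at its ends; it swings with the hood. When shut it overhangs the bench beside the shaker 103 up. The hood is 194 long, 134 wide and 37 high and has its top 16 above the height of this bar when shut.
- hood_hinge (a point): Middle of the hood's hinge line, at the +y rim of the chamber. The hinge line runs along the shaker's x. When shut the bar lies 179 from it towards the shaker's -y and 18 above it; opening lifts the bar up and over towards +y, 180 from this line all the way.
- carrier_mid (a point): Centre of the tube carrier, 30 above its underside. Loose, about 0.2 to 0.4 kg: blue base 140 long (x) by 64 wide (y) by 21 high, with tube caps up to 25 high. Its axes: x points from the tab end to the tube end, z up. It starts in the shaker's chamber.
- carrier_handle (a point): Grip point of the carrier's yellow carrying handle: a plate across the carrier, 12 thick (along x) by 44 wide (y), from 21 to 60 above the underside; this point is on its centre line 47 above the underside, at x = +12 from carrier_mid. Axes as carrier_mid.
- carrier_tab (a point): Grip point of the carrier's orange end tab: an upright plate 28 long (x), 10 thick (y), from 21 to 80 above the underside; this point is at its middle 63 above the underside, at x = -54 from carrier_mid. Axes as carrier_mid.
- pad: Set-down pad lying flush on the bench (does not stand up): white, with a green edge, 190 (x) by 120 (y). Origin at its centre, on the bench.
- rack: Cool rack, fixed: dark-walled bay with a clear pale roof, no floor, open to -x. Outside 98 (x) by 88 (y) by 74 high; inside 72 wide, 68 high; flared guides 30 high reach 27 forward of its mouth, 95 apart there. Origin: centre of its underside; mouth at x = -49, inner face of back wall at x = +41. With the carrier fully home against it, carrier_mid is at x = -29, y = 0 and the tab stays outside.
- tip_box: Bystander: blue pipette-tip box with pale lid, 120 x 82 x 64. Origin at the middle of its underside.
- amber_bottle: Bystander: amber bottle, 68 diameter, 150 tall. Origin at the middle of its underside.
- white_jar: Bystander: white jar, 84 diameter, 100 tall. Origin at the middle of its underside.
- wash_bottle: Bystander: white bottle with red cap, 60 diameter, 110 tall. Origin at the middle of its underside.
- beaker: Bystander: glass beaker, 72 diameter, 85 tall. Origin at the middle of its underside.
- pipette: Bystander: grey and blue pipette lying flat, 220 long, up to 34 wide and 22 high. Origin under the middle of its 150 long grey body.
There are look-alikes about, which are no part of the job. Leave any purple look-alike of the rack alone.

How it is judged:
By the outcome, as a careful person would: the job done as asked, in the order asked, and still so for the second after the job is handed in, with the robot touching nothing.
It also fails if it takes over 72 s, if anything falls off the work surface, if the arm or the gripper's body presses on something with over 40 N, if the wrist force passes 120 N, or if a joint passes its speed limit or range.

## Working session

There is one attempt and no reset: what is moved stays moved. The work goes in short steps, Python scripts to look and compute and a tool call to move; the robot and the scene stay as the last step left them, time stands still between calls to the robot, and variables do not carry over. Pictures are saved under pics/ and viewed, at most 10 in all, crops included, and the job is handed in when it is done.

Besides the shell and the picture viewer there is one more tool, called after "Call:" as name(argument=value, ...), one argument or row to a line, values as JSON. apply_moves: Moves the arm, as the interface text tells. Its arguments: {"type":"object","properties":{"rows":{"type":"array","items":{"type":"array"}},"newtons":{"type":"number"}},"required":["rows"]}

```bash
ls; mkdir -p pics
python3 - <<'E'
from cell import ctrl, optics
import cv2,numpy as np
s=ctrl.read_state();print(s)
for n in("scene","top"):
    c=optics.get_calibration(n);print(n,np.round(c["intrinsics"],1).tolist(),np.round(c["cam_to_world"],4).tolist())
    cv2.imwrite(f"pics/{n}0.png",cv2.cvtColor(optics.get_image(n),cv2.COLOR_RGB2BGR))
c=optics.get_calibration("wrist");print(np.round(c["intrinsics"],1).tolist(),np.round(c["cam_to_world"],4).tolist())
E
```

```text
pics
{'time': 0.0, 'joints': array([ 1.09732909,  0.60012041, -0.00252921,  1.60014736,  0.00174834,
        0.94290339, -0.07979387]), 'qvel': array([-2.04669884e-04,  1.28061915e-04, -6.94434116e-05, -8.71557057e-04,
        3.84292676e-04,  1.67405350e-04,  1.02981580e-03]), 'effort': array([ 1.11157176e-03, -7.65055346e+01,  1.49776977e+00, -2.52344656e+01,
       -5.24620072e-02,  1.70918897e-02,  1.78845203e-04]), 'ee_pos': array([ 0.27996814, -0.66823469,  0.22875731]), 'tool_rot': array([ 9.80383882e-01,  1.97095971e-01, -2.09177049e-04, -7.59913057e-04]), 'contact_force': array([-0.39435063,  0.3491647 , -0.12739249]), 'torque': array([-0.02315767, -0.02185445, -0.02163846]), 'grip_force': 0.0, 'width': 0.09262252480610356}
scene [[425.1, 0.0, 264.3], [0.0, 425.1, 197.6], [0.0, 0.0, 1.0]] [[-0.8154, 0.4324, -0.3848, 0.9933], [0.5786, 0.5877, -0.5656, 0.573], [-0.0184, -0.6838, -0.7294, 0.9748], [0.0, 0.0, 0.0, 1.0]]
top [[485.0, 0.0, 258.7], [0.0, 485.0, 185.2], [0.0, 0.0, 1.0]] [[-0.0273, -0.991, 0.131, 0.3663], [-0.9996, 0.0265, -0.0084, -0.107], [0.0049, -0.1312, -0.9913, 1.489], [0.0, 0.0, 0.0, 1.0]]
[[280.2, 0.0, 257.7], [0.0, 280.2, 192.1], [0.0, 0.0, 1.0]] [[0.3871, -0.8932, -0.2286, 0.3432], [-0.922, -0.3756, -0.0938, -0.6424], [-0.0021, 0.2471, -0.969, 0.3825], [0.0, 0.0, 0.0, 1.0]]
```

View pics/scene0.png

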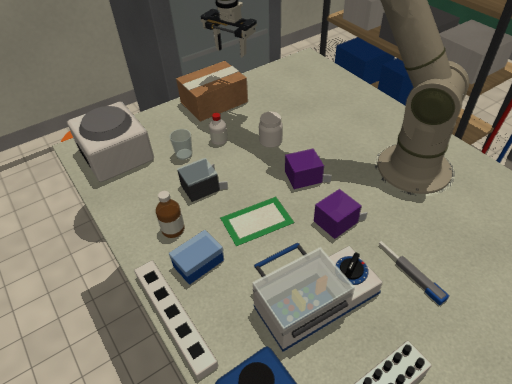

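View pics/top0.png

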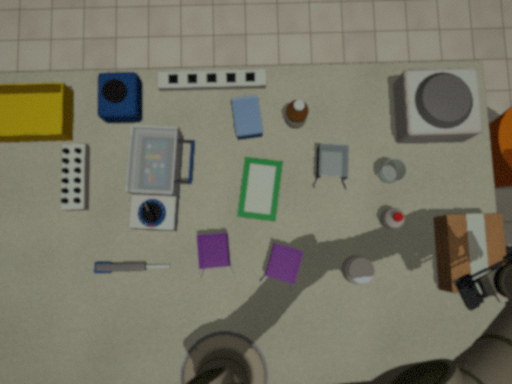

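The scene view shows the shaker with its hood shut at (305,295), its knob at (352,268), and the blue bar at (280,262). The pad is at (257,220), the dark rack at (199,180), and there are two purple look-alikes. In the top view the knob is at (151,213), the chamber at (154,160), the bar at (187,161), the pad at (260,188), and the rack at (331,162) with its mouth facing down towards the robot (world -x).

```bash
cat > h.py <<'E'
import numpy as np,cv2
from scipy.spatial.transform import Rotation as R
from cell import ctrl,optics
def ray(c,uv):
    K=c["intrinsics"];T=c["cam_to_world"]
    d=T[:3,:3]@np.linalg.solve(K,[uv[0],uv[1],1.]);return T[:3,3],d
def onz(c,uv,z):
    o,d=ray(c,uv);return o+d*(z-o[2])/d[2]
def proj(c,p):
    T=c["cam_to_world"];q=c["intrinsics"]@(T[:3,:3].T@(np.asarray(p)-T[:3,3]));return q[:2]/q[2]
def tri(rays):
    A=0;b=0
    for o,d in rays:
        d=d/np.linalg.norm(d);P=np.eye(3)-np.outer(d,d);A=A+P;b=b+P@o
    return np.linalg.solve(A,b)
def rel(target_p,target_R=None):
    "shift/turn in tool axes from present pose"
    s=ctrl.read_state();r=R.from_quat(s["tool_rot"])
    sh=r.inv().apply(np.asarray(target_p)-s["ee_pos"])
    rv=(r.inv()*target_R).as_rotvec(degrees=True) if target_R is not None else np.zeros(3)
    return np.round(rv,1),np.round(sh,4)
def down(yaw): # tool z down, tool y horizontal at angle yaw
    y=np.array([np.cos(yaw),np.sin(yaw),0]);z=np.array([0,0,-1.]);return R.from_matrix(np.c_[np.cross(y,z),y,z])
E
python3 - <<'E'
from h import *
top=cv2.imread("pics/top0.png");sc=cv2.imread("pics/scene0.png")
M=np.zeros((600,790,3),np.uint8)
def put(im,x0,x1,y0,y1,k,X,Y):
    a=cv2.resize(im[y0:y1,x0:x1],None,fx=k,fy=k,interpolation=cv2.INTER_CUBIC);M[Y:Y+a.shape[0],X:X+a.shape[1]]=a
put(top,122,200,118,236,5,0,0)
put(top,308,358,138,194,6,395,0)
put(sc,330,385,245,285,7,395,318)
cv2.imwrite("pics/m1.png",M)
c=optics.get_calibration("top")
hsv=cv2.cvtColor(top,cv2.COLOR_BGR2HSV)
g=cv2.inRange(hsv,(45,120,60),(80,255,255));k=max(cv2.findContours(g,0,2)[0],key=cv2.contourArea)
b=cv2.boxPoints(cv2.minAreaRect(k));P=np.array([onz(c,p,0) for p in b]);print("pad",P.round(4)[:,:2].tolist(),P.mean(0).round(4))
bl=cv2.inRange(hsv,(105,120,50),(125,255,255));bl[:, :100]=0;bl[:130]=0
for k in cv2.findContours(bl,0,2)[0]:
    if cv2.contourArea(k)>25: print("blue",cv2.minAreaRect(k))
E
```

```text
pad [[0.4714, -0.0526], [0.6525, -0.0788], [0.6354, -0.1919], [0.4547, -0.164]] [ 0.5535 -0.1218  0.    ]
blue ((142.6723175048828, 214.82156372070312), (18.970746994018555, 7.155632019042969), 70.55996704101562)
blue ((156.79412841796875, 211.176513671875), (24.496097564697266, 14.55213737487793), 75.96376037597656)
blue ((191.255126953125, 161.05593872070312), (1.9945355653762817, 40.112327575683594), 4.23639440536499)
```

View pics/m1.png

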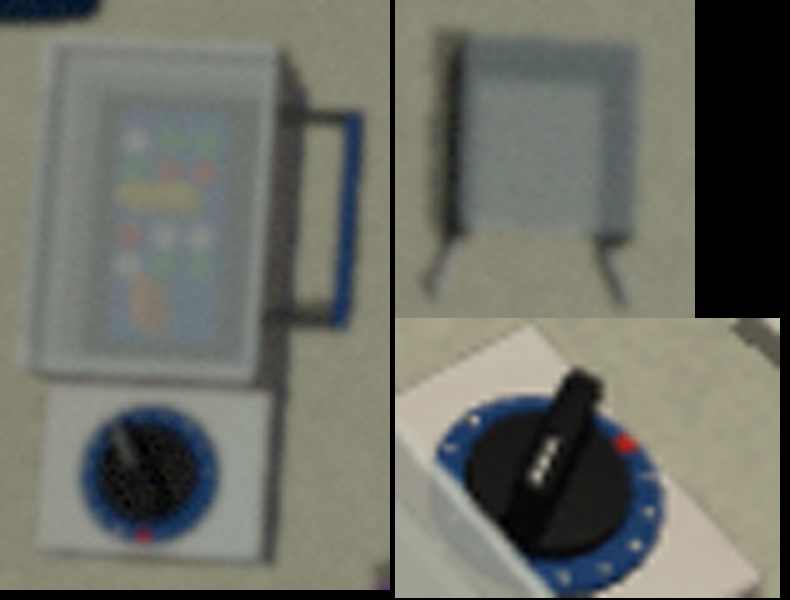

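The montage shows the knob centre at (148,473) in the top crop. Its white line runs to (115,425) and the red dot is at (145,535), so the knob is about 145° clockwise from off. The rack roof corners are roughly (462,40), (637,40), (635,230) and (460,235) in its crop.

Run:
```python
from h import *
c=optics.get_calibration("top")
f=lambda a,b:(122+a/5,118+b/5)
k=onz(c,f(148,473),.062);print("knob",k.round(4))
a,b=[onz(c,f(*p),.103) for p in((355,115),(342,325))]
print("bar",a.round(4),b.round(4),np.linalg.norm(a-b),"yaw",np.degrees(np.arctan2(*(a-b)[1::-1])))
r=[onz(c,(308+u/6,138+v/6),.074) for u,v in((462,40),(637,38),(635,230),(460,235))];print("rack",np.round(r,4)[:,:2].tolist(),np.mean(r,0).round(4))
p=[k[0]-.02,k[1],.24]
for q in ([.5,-.4,.30],[.50,-.1,.30],p): print(rel(q,down(np.arctan2(q[1],q[0]))))
```

```text
knob [0.4821 0.1983 0.062 ]
bar [0.6846 0.0693 0.103 ] [0.5612 0.078  0.103 ] 0.1237359919295697 yaw -4.017571485567228
rack [[0.6651, -0.4984], [0.6639, -0.5855], [0.5676, -0.5778], [0.5674, -0.4914]] [ 0.616  -0.5383  0.074 ]
(array([ -0.1,  -0. , -28.6]), array([ 0.3066, -0.1625, -0.071 ]))
(array([ -0.1,  -0. , -56. ]), array([ 0.4225, -0.4392, -0.0706]))
(array([ -0.1,  -0.1, -90.5]), array([ 0.5028, -0.729 , -0.0102]))
```

Call:
apply_moves(
  rows=[
    [[0,0,-28],[0.3066,-0.1625,-0.071],0.093],
    [[0,0,-28],[0.3066,-0.1625,-0.071],0.093],
    [[0,0,-28],[0.3066,-0.1625,-0.071],0.093],
    [[0,0,-28],[0.3066,-0.1625,-0.071],0.093],
    [[0,0,-28],[0.3066,-0.1625,-0.071],0.05],
    [[0,0,-28],[0.3066,-0.1625,-0.071],0.05],
    [[0,0,-56],[0.4225,-0.439,-0.071],0.05],
    [[0,0,-56],[0.4225,-0.439,-0.071],0.05],
    [[0,0,-56],[0.4225,-0.439,-0.071],0.05],
    [[0,0,-56],[0.4225,-0.439,-0.071],0.05],
    [[0,0,-56],[0.4225,-0.439,-0.071],0.05],
    [[0,0,-56],[0.4225,-0.439,-0.071],0.05],
    [[0,0,-90],[0.503,-0.729,-0.01],0.05],
    [[0,0,-90],[0.503,-0.729,-0.01],0.05],
    [[0,0,-90],[0.503,-0.729,-0.01],0.05],
    [[0,0,-90],[0.503,-0.729,-0.01],0.05],
    [[0,0,-90],[0.503,-0.729,-0.01],0.05],
    [[0,0,-90],[0.503,-0.729,-0.01],0.05],
    [[0,0,-90],[0.503,-0.729,-0.01],0.05],
    [[0,0,-90],[0.503,-0.729,-0.01],0.05],
  ],
)

```text
time: 2.1
ee_pos: [0.4606, 0.205, 0.2391]
tool_rot: [0.55, 0.835, 0.001, -0.001]
contact_force: [-0.6, 0.3, 0.3]
width: 0.05
grip_force: 0.0
```

Run:
```python
from h import *
s=ctrl.read_state();print(s["joints"].round(3),s["ee_pos"],s["time"])
c=optics.get_calibration("wrist");im=cv2.cvtColor(optics.get_image("wrist"),cv2.COLOR_RGB2BGR)
cv2.imwrite("pics/w1.png",im);print(c["cam_to_world"].round(4).tolist(),proj(c,[.482,.198,.062]))
```

```text
[-0.086  0.375 -0.586  2.062  0.286  0.783 -0.439] [0.46058517 0.20495814 0.23906415] 2.1
[[0.9184, 0.3831, 0.0983, 0.4336], [0.3955, -0.8908, -0.2236, 0.267], [0.0019, 0.2443, -0.9697, 0.3929], [0.0, 0.0, 0.0, 1.0]] [271.30225205 191.3849393 ]
```

View pics/w1.png

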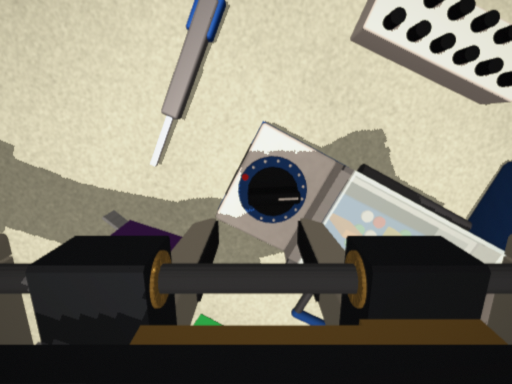

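Wrist view: the knob ring is centred near (273,189), the red dot is at (246,178), and the white line runs from (278,199) to (298,199).

Run:
```python
from h import *
c=optics.get_calibration("wrist");im=cv2.imread("pics/w1.png")
hsv=cv2.cvtColor(im,cv2.COLOR_BGR2HSV);sub=np.zeros(im.shape[:2],np.uint8);sub[150:228,230:312]=1
bl=cv2.inRange(hsv,(100,90,30),(130,255,255))*sub
pts=cv2.findNonZero(bl);hull=cv2.convexHull(pts);e=cv2.fitEllipse(hull);print("ring",e)
ctr=onz(c,e[0],.062);print(ctr)
red=cv2.inRange(hsv,(0,150,60),(8,255,255))|cv2.inRange(hsv,(170,150,60),(180,255,255));q=cv2.findNonZero(red*sub)[:,0].mean(0);rd=onz(c,q,.062);print("red",q,rd)
d=rd-ctr;print("off dir yaw",np.degrees(np.arctan2(d[1],d[0])),np.linalg.norm(d))
m=np.zeros_like(sub);cv2.circle(m,(273,189),26,1,-1)
w=cv2.inRange(hsv,(0,0,110),(180,90,255))*m
k=max(cv2.findContours(w,0,2)[0],key=cv2.contourArea);pp=k[:,0].astype(float)
print(cv2.minAreaRect(k))
for z in(.085,.095,.105):
    P=np.array([onz(c,p,z) for p in pp])[:,:2];v=cv2.fitLine(P.astype(np.float32),2,0,.001,.001)[:2,0]
    a=P-P.mean(0);t=a@v
    mid=P.mean(0)-ctr[:2]
    if v@mid<0:v=-v
    print(z,"line mid",P.mean(0).round(4),"yaw",np.degrees(np.arctan2(v[1],v[0])).round(1),"perp offs of ctr",np.round(v[0]*mid[1]-v[1]*mid[0],4), "along",v@mid, np.ptp(t))
```

```text
ring ((272.2004699707031, 189.1650848388672), (65.60978698730469, 67.37938690185547), 74.6734848022461)
[0.48240525 0.19688449 0.062     ]
red [244.71428571 176.6       ] [0.44575877 0.19811831 0.062     ]
off dir yaw 178.07168851931885 0.03666724726780054
((288.0, 198.5), (1.0, 18.0), 90.0)
0.085 line mid [0.5003 0.1987] yaw 23.2 perp offs of ctr -0.0054 along 0.017188793140575868 0.020531222972520177
0.095 line mid [0.4982 0.2008] yaw 23.2 perp offs of ctr -0.0026 along 0.016054158989383165 0.019864130370058374
0.105 line mid [0.496  0.2029] yaw 23.2 perp offs of ctr 0.0002 along 0.0149195523972852 0.01919703713310452
```

Call:
apply_moves(
  rows=[
    [[0,0,30],[-0.016,0.017,0.03],0.04],
    [[0,0,60],[-0.016,0.017,0.05],0.04],
    [[0,0,90],[-0.016,0.017,0.08],0.04],
    [[0,0,90],[-0.016,0.017,0.08],0.04],
    [[0,0,90],[-0.016,0.017,0.08],0.04],
    [[0,0,90],[-0.016,0.017,0.08],0.04],
    [[0,0,90],[-0.016,0.017,0.08],0.04],
    [[0,0,90],[-0.016,0.017,0.08],0.04],
    [[0,0,90],[-0.016,0.017,0.08],0.04],
    [[0,0,90],[-0.016,0.017,0.08],0.04],
    [[0,0,90],[-0.016,0.017,0.08],0.04],
    [[0,0,90],[-0.016,0.017,0.11],0.04],
    [[0,0,90],[-0.016,0.017,0.135],0.04],
    [[0,0,90],[-0.016,0.017,0.149],0.04],
    [[0,0,90],[-0.016,0.017,0.149],0.04],
  ],
)

```text
time: 3.65
ee_pos: [0.4836, 0.1879, 0.0891]
tool_rot: [0.981, 0.196, -0.002, 0.001]
contact_force: [0.2, -0.1, 0.9]
width: 0.04
grip_force: 0.0
```

Call:
apply_moves(
  rows=[
    [[0,0,0],[0,0,0],0.0],
    [[0,0,0],[0,0,0],0.0],
    [[0,0,0],[0,0,0],0.0],
    [[0,0,0],[0,0,0],0.0],
    [[0,0,0],[0,0,0],0.0],
  ],
  newtons=40,
)

```text
time: 4.15
ee_pos: [0.4807, 0.1983, 0.0909]
tool_rot: [0.979, 0.202, -0.001, -0.004]
contact_force: [-14.3, 30.3, -14.1]
width: 0.014
grip_force: 39.9
```

Run:
```python
from h import *
s=ctrl.read_state()
for k in("joints","ee_pos","width","contact_force","torque"):print(k,np.round(s[k],4))
print(R.from_quat(s["tool_rot"]).as_matrix().round(3).tolist())
```

```text
joints [-0.4493  0.5696 -0.0651  2.1798  0.069   0.3924 -1.7327]
ee_pos [0.4807 0.1983 0.0909]
width 0.014
contact_force [-14.273   30.2566 -14.0809]
torque [6.9661 3.2882 0.1166]
[[0.919, 0.395, -0.003], [0.395, -0.919, 0.008], [0.001, -0.009, -1.0]]
```

Call:
apply_moves(
  rows=[
    [[0,0,0],[0.0005,-0.006,0],0.0],
    [[0,0,0],[0.001,-0.0105,0],0.0],
    [[0,0,0],[0.001,-0.0105,0],0.0],
    [[0,0,0],[0.001,-0.0105,0],0.0],
  ],
)

```text
time: 4.55
ee_pos: [0.4804, 0.199, 0.0908]
tool_rot: [0.98, 0.197, -0.001, 0.0]
contact_force: [-3.9, -0.3, -4.5]
width: 0.0135
grip_force: 40.0
```

Call:
apply_moves(
  rows=[
    [[0,0,-8],[0.001,0,0],0],
    [[0,0,-16],[0.001,0,0],0],
    [[0,0,-24],[0.001,0,0],0],
    [[0,0,-32],[0.001,0,0],0],
    [[0,0,-40],[0.001,0,0],0],
    [[0,0,-48],[0.001,0,0],0],
    [[0,0,-56],[0.001,0,0],0],
    [[0,0,-64],[0.001,0,0],0],
    [[0,0,-72],[0.001,0,0],0],
    [[0,0,-80],[0.001,0,0],0],
  ],
)

```text
time: 5.55
ee_pos: [0.4825, 0.1982, 0.0908]
tool_rot: [0.623, 0.782, -0.001, 0.001]
contact_force: [-0.5, -3.0, -6.0]
width: 0.014
grip_force: 40.0
```

Run:
```python
from h import *
s=ctrl.read_state()
for k in("joints","ee_pos","width","contact_force","torque"):print(k,np.round(s[k],4))
m=R.from_quat(s["tool_rot"]).as_matrix();print("tool x yaw",np.degrees(np.arctan2(m[1,0],m[0,0])))
```

```text
joints [-0.2004  0.6014 -0.4292  2.1592  0.5345  0.4849 -0.8187]
ee_pos [0.4825 0.1982 0.0908]
width 0.014
contact_force [-0.5015 -2.9503 -5.96  ]
torque [-0.7704  0.0474 -0.0725]
tool x yaw 102.90790714954116
```

Call:
apply_moves(
  rows=[
    [[0,0,-8],[0,0,0],0],
    [[0,0,-16],[0,0,0],0],
    [[0,0,-24],[0,0,0],0],
    [[0,0,-32],[0,0,0],0],
    [[0,0,-40],[0,0,0],0],
    [[0,0,-48],[0,0,0],0],
    [[0,0,-56],[0,0,0],0],
    [[0,0,-64],[0,0,0],0],
    [[0,0,-70],[0,0,0],0],
    [[0,0,-73],[0,0,0],0],
    [[0,0,-76],[0,0,0],0],
    [[0,0,-78],[0,0,0],0],
    [[0,0,-78],[0,0,0],0],
  ],
)

```text
time: 6.85
ee_pos: [0.4838, 0.1998, 0.0909]
tool_rot: [-0.005, 1.0, 0.0, 0.001]
contact_force: [5.1, -0.3, -7.0]
width: 0.0146
grip_force: 42.4
```

Run:
```python
from h import *
s=ctrl.read_state()
for k in("joints","ee_pos","width","contact_force","torque"):print(k,np.round(s[k],4))
m=R.from_quat(s["tool_rot"]).as_matrix();print("tool x yaw",np.degrees(np.arctan2(m[1,0],m[0,0])))
```

```text
joints [ 0.0379  0.6929 -0.7977  2.1423  0.848   0.657   0.2203]
ee_pos [0.4838 0.1998 0.0909]
width 0.0146
contact_force [ 5.1152 -0.2989 -6.9681]
torque [ 0.0141 -1.4116 -0.8761]
tool x yaw -179.43372412884955
```

The knob moved with the grip until the torque rose to about 0.9 N m, so it is at the stop. Next I release it and hover over the hood bar.

Call:
apply_moves(
  rows=[
    [[0,0,0],[0,0,0],0.035],
    [[0,0,0],[0,0,0],0.035],
    [[0,0,0],[0,0,-0.05],0.035],
    [[0,0,0],[0,0,-0.1],0.035],
    [[0,0,4.6],[-0.04,-0.04,-0.144],0.03],
    [[0,0,4.6],[-0.08,-0.08,-0.144],0.03],
    [[0,0,4.6],[-0.12,-0.11,-0.144],0.03],
    [[0,0,4.6],[-0.138,-0.128,-0.144],0.03],
    [[0,0,4.6],[-0.138,-0.128,-0.144],0.03],
    [[0,0,4.6],[-0.138,-0.128,-0.144],0.03],
    [[0,0,4.6],[-0.138,-0.128,-0.144],0.03],
  ],
)

```text
time: 7.95
ee_pos: [0.6205, 0.0755, 0.2348]
tool_rot: [0.033, 0.999, 0.0, -0.0]
contact_force: [-0.1, 0.8, -0.4]
width: 0.0302
grip_force: 0.0
```

Run:
```python
from h import *
s=ctrl.read_state();print(s["joints"].round(3),s["ee_pos"],s["time"])
c=optics.get_calibration("wrist");im=cv2.cvtColor(optics.get_image("wrist"),cv2.COLOR_RGB2BGR)
cv2.imwrite("pics/w2.png",im);print([proj(c,p).round(0) for p in([.6846,.0693,.103],[.5612,.078,.103],[.481,.198,.1])])
hsv=cv2.cvtColor(im,cv2.COLOR_BGR2HSV)
bl=cv2.inRange(hsv,(100,120,40),(130,255,255))
for k in cv2.findContours(bl,0,2)[0]:
    if cv2.contourArea(k)>60:
        r=cv2.minAreaRect(k);print("blue",np.round(r[0]),np.round(r[1]),r[2].__round__(1))
```

```text
[ 0.387  0.635 -0.945  1.795  0.595  1.027  0.716] [0.62045339 0.07553703 0.23475356] 7.95
[array([256., 244.]), array([256., 130.]), array([380.,  33.])]
blue [465. 312.] [49. 45.] 11.3
blue [259. 187.] [ 10. 120.] 0.0
blue [366.  44.] [77. 84.] 15.6
```

View pics/w2.png

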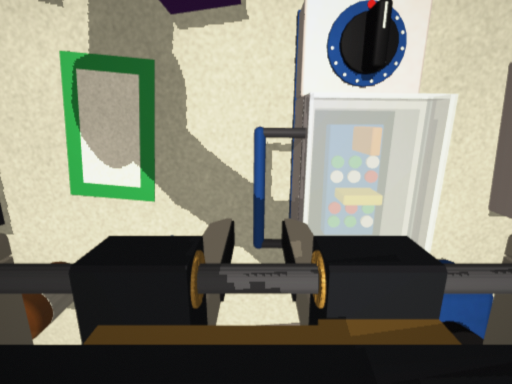

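The knob's white line now points to the red dot at (372,4). The bar is centred at (259,187), which matches the prediction, and the carrier shows its orange tab at (367,140) and yellow handle at (358,196).

Call:
apply_moves(
  rows=[
    [[0,0,0],[0,0.001,0.05],0.03],
    [[0,0,0],[0,0.001,0.1],0.03],
    [[0,0,0],[0,0.001,0.13],0.03],
    [[0,0,0],[0,0.001,0.14],0.03],
    [[0,0,0],[0,0.001,0.14],0.03],
    [[0,0,0],[0,0.001,0.14],0.0],
    [[0,0,0],[0,0.001,0.14],0.0],
    [[0,0,0],[0,0.001,0.14],0.0],
    [[0,0,0],[0,0.001,0.14],0.0],
  ],
  newtons=12,
)

```text
time: 8.9
ee_pos: [0.6226, 0.0766, 0.0963]
tool_rot: [0.033, 0.999, 0.001, 0.001]
contact_force: [0.9, 3.3, 5.3]
width: 0.0115
grip_force: 12.0
```

Call:
apply_moves(
  rows=[
    [[0,0,0],[0,0.0022,-0.0155],0],
    [[0,0,0],[0,0.0058,-0.0308],0],
    [[0,0,0],[0,0.0108,-0.0457],0],
    [[0,0,0],[0,0.017,-0.0602],0],
    [[0,0,0],[0,0.0244,-0.074],0],
    [[0,0,0],[0,0.033,-0.0871],0],
    [[0,0,0],[0,0.0427,-0.0995],0],
    [[0,0,0],[0,0.0535,-0.1109],0],
    [[0,0,0],[0,0.0535,-0.1109],0],
  ],
)

```text
time: 9.8
ee_pos: [0.6263, 0.1318, 0.2075]
tool_rot: [0.033, 0.999, 0.002, 0.002]
contact_force: [4.3, 6.5, -8.5]
width: 0.0117
grip_force: 12.0
```

Still gripped, at about 40°. Continuing the arc from here.

Call:
apply_moves(
  rows=[
    [[0,0,0],[0,0.0117,-0.0105],0],
    [[0,0,0],[0,0.0243,-0.0199],0],
    [[0,0,0],[0,0.0376,-0.0281],0],
    [[0,0,0],[0,0.0516,-0.0352],0],
    [[0,0,0],[0,0.0662,-0.041],0],
    [[0,0,0],[0,0.0813,-0.0456],0],
    [[0,0,0],[0,0.0966,-0.0488],0],
    [[0,0,0],[0,0.1122,-0.0506],0],
    [[0,0,0],[0,0.1279,-0.0511],0],
    [[0,0,0],[0,0.1436,-0.0502],0],
    [[0,0,0],[0,0.1591,-0.0479],0],
    [[0,0,0],[0,0.1653,-0.0467],0],
    [[0,0,0],[0,0.1653,-0.0467],0],
  ],
)

```text
time: 11.1
ee_pos: [0.6365, 0.2957, 0.2521]
tool_rot: [0.033, 0.999, 0.001, 0.0]
contact_force: [5.3, 0.9, 2.6]
width: 0.0119
grip_force: 12.0
```

Call:
apply_moves(
  rows=[
    [[0,0,0],[0,0,0],0.03],
    [[0,0,0],[0,0,0],0.03],
    [[0,0,0],[0,0,-0.04],0.04],
    [[0,0,0],[0,0,-0.08],0.04],
    [[0,0,-8],[0,-0.03,-0.1],0.04],
    [[0,0,-16],[0,-0.07,-0.1],0.04],
    [[0,0,-24],[0,-0.109,-0.1],0.04],
    [[0,0,-32],[0,-0.109,-0.1],0.04],
    [[0,0,-40],[0,-0.109,-0.1],0.04],
    [[0,0,-48],[0,-0.109,-0.1],0.04],
    [[0,0,-56],[0,-0.109,-0.1],0.04],
    [[0,0,-64],[0,-0.109,-0.1],0.04],
    [[0,0,-72],[0,-0.109,-0.08],0.04],
    [[0,0,-80],[0,-0.109,-0.05],0.04],
    [[0,0,-88],[0,-0.109,-0.02],0.04],
    [[0,0,-90],[0,-0.109,0],0.04],
    [[0,0,-90],[0,-0.109,0],0.04],
    [[0,0,-90],[0,-0.109,0],0.04],
  ],
)

```text
time: 12.9
ee_pos: [0.629, 0.1851, 0.2527]
tool_rot: [-0.682, 0.731, 0.0, -0.0]
contact_force: [0.0, -0.6, 1.0]
width: 0.0398
grip_force: 0.0
```

Run:
```python
from h import *
s=ctrl.read_state();print(s["joints"].round(3),s["ee_pos"],s["time"])
c=optics.get_calibration("wrist");im=cv2.cvtColor(optics.get_image("wrist"),cv2.COLOR_RGB2BGR)
t=cv2.cvtColor(optics.get_image("top"),cv2.COLOR_RGB2BGR)
cv2.imwrite("pics/t3.png",t)
cv2.imwrite("pics/w3.png",im)
np.save("w3.npy",c["cam_to_world"])
t=cv2.imread("pics/top0.png");ct=optics.get_calibration("top");print(onz(ct,(122+160/5,118+195/5),.09))
v=np.zeros((384,800,3),np.uint8);v[:,:512]=im;v[:, 512:]=cv2.resize(cv2.imread("pics/t3.png")[100:240,100:205],(288,384))
cv2.imwrite("pics/v3.png",v)
```

```text
[ 0.325  0.788 -1.24   1.699  0.785  1.246  1.971] [0.62898487 0.18511538 0.252737  ] 12.9
[0.64274455 0.18558754 0.09      ]
```

View pics/v3.png

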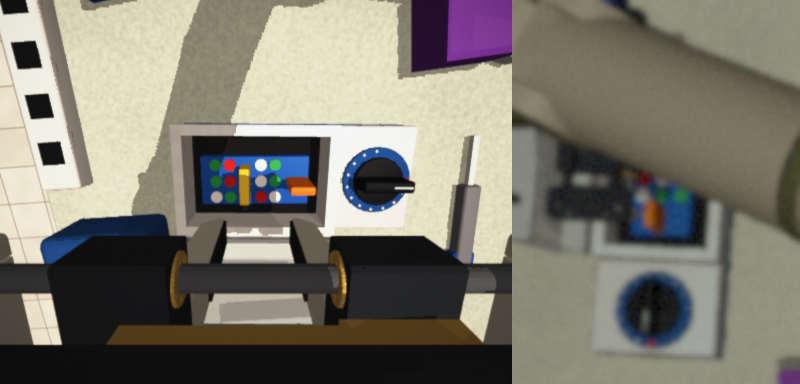

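The hood is open and the knob line points to the red dot. The yellow handle is at (244,187), the orange tab top at (302,187), and the blue carrier base spans x from 200 to 310.

```bash
cat > car.py <<'E'
from h import *
def car(im,c,zf,roi):
    "handle, tab positions from top faces; zf = floor height under carrier"
    x0,x1,y0,y1=roi
    hsv=cv2.cvtColor(im,cv2.COLOR_BGR2HSV);out={}
    for n,lo,hi,z in(("handle",(20,120,130),(32,255,255),.06),("tab",(5,150,150),(17,255,255),.08)):
        m=cv2.inRange(hsv,lo,hi);q=np.zeros_like(m);q[y0:y1,x0:x1]=m[y0:y1,x0:x1]
        k=max(cv2.findContours(q,0,2)[0],key=cv2.contourArea);r=cv2.minAreaRect(k)
        P=np.array([onz(c,p,zf+z) for p in cv2.boxPoints(r)])
        out[n]=P.mean(0);print(n,np.round(r[0],1),np.round(r[1],1),round(r[2],1),P.mean(0).round(4),"sides",np.linalg.norm(P[0]-P[1]).round(4),np.linalg.norm(P[1]-P[2]).round(4))
    m=cv2.inRange(hsv,(100,120,60),(125,255,255));q=np.zeros_like(m);q[y0:y1,x0:x1]=m[y0:y1,x0:x1]
    q=cv2.morphologyEx(q,cv2.MORPH_CLOSE,np.ones((25,25)));k=max(cv2.findContours(q,0,2)[0],key=cv2.contourArea)
    P=np.array([onz(c,p,zf+.021) for p in cv2.boxPoints(cv2.minAreaRect(k))]);print("base",P.round(4)[:,:2].tolist(),P.mean(0).round(4))
    d=out["handle"]-out["tab"];print("tab->handle",np.hypot(*d[:2]),"yaw",np.degrees(np.arctan2(d[1],d[0])))
E
python3 - <<'E'
from car import *
c=optics.get_calibration("wrist");c["cam_to_world"]=np.load("w3.npy")
car(cv2.imread("pics/w3.png"),c,.03,(190,322,140,212))
E
```

```text
handle [243.5 184.5] [39.  9.] 90.0 [0.6457 0.188  0.09  ] sides 0.0102 0.0463
tab [303.  190.5] [ 9. 24.] 90.0 [0.5801 0.1943 0.11  ] sides 0.0261 0.0101
base [[0.7, 0.1531], [0.5624, 0.1627], [0.564, 0.2274], [0.7078, 0.2174]] [0.6335 0.1902 0.051 ]
tab->handle 0.0658756742942998 yaw -5.474285934520156
```

Call:
apply_moves(
  rows=[
    [[0,0,0],[-0.005,-0.016,0.04],0.034],
    [[0,0,0],[-0.005,-0.016,0.08],0.034],
    [[0,0,0],[-0.005,-0.016,0.12],0.034],
    [[0,0,0],[-0.005,-0.016,0.14],0.034],
    [[0,0,0],[-0.005,-0.016,0.16],0.034],
    [[0,0,0],[-0.005,-0.016,0.175],0.034],
    [[0,0,0],[-0.005,-0.016,0.183],0.034],
    [[0,0,0],[-0.005,-0.016,0.183],0.034],
    [[0,0,0],[-0.005,-0.016,0.183],0.034],
  ],
)

```text
time: 13.9
ee_pos: [0.6458, 0.189, 0.0701]
tool_rot: [-0.683, 0.731, -0.0, 0.001]
contact_force: [0.1, 0.1, -0.3]
width: 0.0341
grip_force: 0.0
```

Call:
apply_moves(
  rows=[
    [[0,0,0],[0,0,0],0],
    [[0,0,0],[0,0,0],0],
    [[0,0,0],[0,0,0],0],
    [[0,0,0],[0,0,0],0],
    [[0,0,0],[0,0,-0.02],0],
    [[0,0,0],[0,0,-0.04],0],
    [[0,0,0],[0,0,-0.07],0],
    [[0,0,0],[0,0,-0.1],0],
    [[0,0,0],[0,0,-0.13],0],
    [[0,0,0],[0,0,-0.14],0],
    [[0,0,0],[0,0,-0.14],0],
  ],
  newtons=35,
)

```text
time: 15.0
ee_pos: [0.6459, 0.1891, 0.2116]
tool_rot: [-0.683, 0.731, -0.001, 0.001]
contact_force: [-0.4, -0.0, -3.7]
width: 0.012
grip_force: 35.0
```

Call:
apply_moves(
  rows=[
    [[0,0,0],[0.02,0.004,0],0],
    [[0,0,0],[0.055,0.01,0],0],
    [[0,0,0],[0.09,0.017,0],0],
    [[0,0,0],[0.125,0.024,0],0],
    [[0,0,0],[0.16,0.03,0],0],
    [[0,0,0],[0.195,0.037,0],0],
    [[0,0,0],[0.23,0.044,0],0],
    [[0,0,0],[0.265,0.05,0],0],
    [[0,0,0],[0.295,0.056,0.02],0],
    [[0,0,0],[0.31,0.059,0.05],0],
    [[0,0,0],[0.317,0.06,0.09],0],
    [[0,0,0],[0.317,0.06,0.12],0],
    [[0,0,0],[0.317,0.06,0.14],0],
    [[0,0,0],[0.317,0.06,0.155],0],
    [[0,0,0],[0.317,0.06,0.162],0],
    [[0,0,0],[0.317,0.06,0.162],0],
  ],
)

```text
time: 16.6
ee_pos: [0.5638, -0.1233, 0.0464]
tool_rot: [-0.683, 0.73, 0.001, -0.0]
contact_force: [-0.1, 0.4, -2.6]
width: 0.0119
grip_force: 35.0
```

Call:
apply_moves(
  rows=[
    [[0,0,0],[0,0,0.003],0],
    [[0,0,0],[0,0,0.006],0],
    [[0,0,0],[0,0,0.007],0],
    [[0,0,0],[0,0,0.007],0],
  ],
)

```text
time: 17.0
ee_pos: [0.5643, -0.1238, 0.0405]
tool_rot: [-0.683, 0.731, -0.0, 0.0]
contact_force: [-0.4, 0.5, -2.5]
width: 0.0118
grip_force: 35.0
```

Call:
apply_moves(
  rows=[
    [[0,0,0],[0,0,0.001],0],
    [[0,0,0],[0,0,0.002],0],
    [[0,0,0],[0,0,0.002],0],
  ],
)

```text
time: 17.3
ee_pos: [0.5644, -0.1237, 0.0396]
tool_rot: [-0.683, 0.731, -0.001, -0.0]
contact_force: [-3.9, -2.1, 11.5]
width: 0.0118
grip_force: 35.0
```

Call:
apply_moves(
  rows=[
    [[0,0,0],[0,0,-0.001],0.034],
    [[0,0,0],[0,0,-0.001],0.034],
    [[0,0,0],[0,0,-0.001],0.034],
    [[0,0,0],[0,0,-0.04],0.034],
    [[0,0,0],[0,0,-0.08],0.034],
    [[0,0,0],[0,0,-0.12],0.034],
    [[0,0,8],[0,0.02,-0.15],0.034],
    [[0,0,16],[0,0.04,-0.17],0.034],
    [[0,0,24],[0,0.054,-0.17],0.034],
    [[0,0,32],[0,0.054,-0.17],0.034],
    [[0,0,40],[0,0.054,-0.17],0.034],
    [[0,0,48],[0,0.054,-0.17],0.034],
    [[0,0,56],[0,0.054,-0.17],0.034],
    [[0,0,64],[0,0.054,-0.17],0.034],
    [[0,0,72],[0,0.054,-0.17],0.034],
    [[0,0,80],[0,0.054,-0.17],0.034],
    [[0,0,88],[0,0.054,-0.17],0.034],
    [[0,0,88],[0,0.054,-0.17],0.034],
    [[0,0,88],[0,0.054,-0.17],0.034],
  ],
)

```text
time: 19.2
ee_pos: [0.5103, -0.1198, 0.2083]
tool_rot: [0.014, 1.0, -0.0, 0.0]
contact_force: [0.7, -0.3, 0.2]
width: 0.0336
grip_force: 0.0
```

Run:
```python
from car import *
s=ctrl.read_state();print(s["joints"].round(3),s["ee_pos"],s["time"])
c=optics.get_calibration("wrist");im=cv2.cvtColor(optics.get_image("wrist"),cv2.COLOR_RGB2BGR)
cv2.imwrite("pics/w4.png",im);np.save("w4.npy",c["cam_to_world"])
m=R.from_quat(s["tool_rot"]).as_matrix();print("tool y yaw",np.degrees(np.arctan2(m[1,1],m[0,1])))
car(im,c,0,(150,360,60,260))
```

```text
[ 0.739  0.516 -0.874  2.043  0.541  0.826  1.09 ] [ 0.51031269 -0.11981378  0.20825851] 19.2
tool y yaw 88.3933500256651
handle [258. 229.] [10. 36.] 90.0 [ 0.5633 -0.121   0.06  ] sides 0.0413 0.0123
tab [260.6 176.5] [ 8.3 25.3] 2.9 [ 0.498  -0.1166  0.08  ] sides 0.0263 0.0084
base [[0.6179, -0.1578], [0.4796, -0.1459], [0.4836, -0.0852], [0.6226, -0.0909]] [ 0.5509 -0.1199  0.021 ]
tab->handle 0.0654771689711878 yaw -3.819544418635404
```

View pics/w4.png

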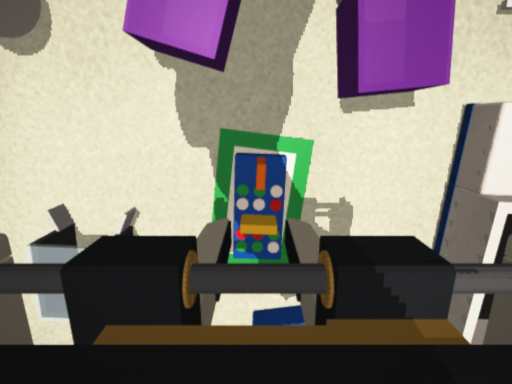

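The carrier sits flat inside the green edge, with the tab at (260,176) and the handle at (258,229). Next is a closer look at the rack before I take the tab.

Call:
apply_moves(
  rows=[
    [[0,0,2],[-0.013,-0.041,-0.06],0.034],
    [[0,0,2],[-0.026,-0.082,-0.06],0.034],
    [[0,0,2],[-0.04,-0.123,-0.06],0.034],
    [[0,0,2],[-0.053,-0.164,-0.06],0.034],
    [[0,0,2],[-0.066,-0.205,-0.06],0.034],
    [[0,0,2],[-0.08,-0.246,-0.06],0.034],
    [[0,0,2],[-0.093,-0.287,-0.06],0.034],
    [[0,0,2],[-0.106,-0.328,-0.06],0.034],
    [[0,0,2],[-0.12,-0.37,-0.06],0.034],
    [[0,0,2],[-0.131,-0.407,-0.06],0.034],
    [[0,0,2],[-0.131,-0.407,-0.06],0.034],
    [[0,0,2],[-0.131,-0.407,-0.06],0.034],
  ],
)

```text
time: 20.45
ee_pos: [0.6275, -0.5317, 0.2666]
tool_rot: [0.033, 0.999, 0.001, -0.0]
contact_force: [-0.0, 1.4, 0.1]
width: 0.0338
grip_force: 0.0
```

Run:
```python
from car import *
s=ctrl.read_state();print(s["joints"].round(3),s["ee_pos"],s["time"])
c=optics.get_calibration("wrist");im=cv2.cvtColor(optics.get_image("wrist"),cv2.COLOR_RGB2BGR)
cv2.imwrite("pics/w5.png",im);np.save("w5.npy",c["cam_to_world"])
m=R.from_quat(s["tool_rot"]).as_matrix();print("tool y yaw",np.degrees(np.arctan2(m[1,1],m[0,1])))
v=im[70:250,130:380];cv2.imwrite("pics/w5c.png",cv2.resize(v,None,fx=3.2,fy=3.2,interpolation=cv2.INTER_CUBIC))
for p in([.5674,-.4914,.074],[.5676,-.5778,.074],[.6651,-.4984,.074],[.6639,-.5855,.074]):print(proj(c,p).round(0))
```

```text
[ 1.016  0.813 -0.8    1.259  0.57   1.298  1.732] [ 0.62751114 -0.53169028  0.26663614] 20.45
tool y yaw 86.16670085344256
[287. 125.]
[216. 130.]
[285. 203.]
[218. 207.]
```

View pics/w5c.png

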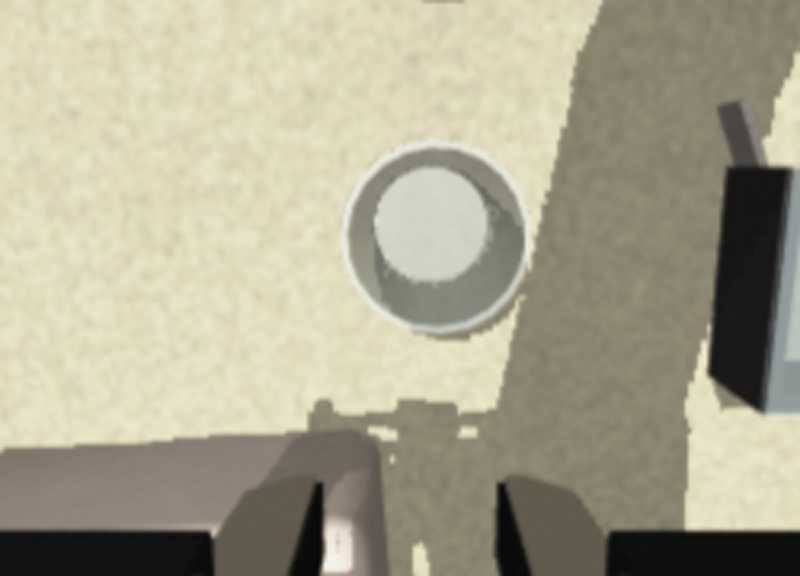

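The crop shows the beaker near the middle and the rack further right. I left out the montage's 395 px offset when measuring the rack, so I'll redo it with the correct pixels.

Run:
```python
from car import *
c=optics.get_calibration("top")
r=[onz(c,(308+(u-395)/6,138+v/6),.074) for u,v in((462,40),(637,38),(635,230),(460,235))];print("rack",np.round(r,4)[:,:2].tolist(),np.mean(r,0).round(4))
w=optics.get_calibration("wrist");w["cam_to_world"]=np.load("w5.npy")
print([proj(w,p).round(0).tolist() for p in r])
im=cv2.imread("pics/w5.png");v=im[80:235,340:500];cv2.imwrite("pics/w5d.png",cv2.resize(v,None,fx=3.8,fy=3.8,interpolation=cv2.INTER_CUBIC))
```

```text
rack [[0.6703, -0.3022], [0.669, -0.3892], [0.5727, -0.3832], [0.5725, -0.2969]] [ 0.6211 -0.3429  0.074 ]
[[438.0, 197.0], [370.0, 201.0], [378.0, 124.0], [450.0, 119.0]]
```

View pics/w5d.png

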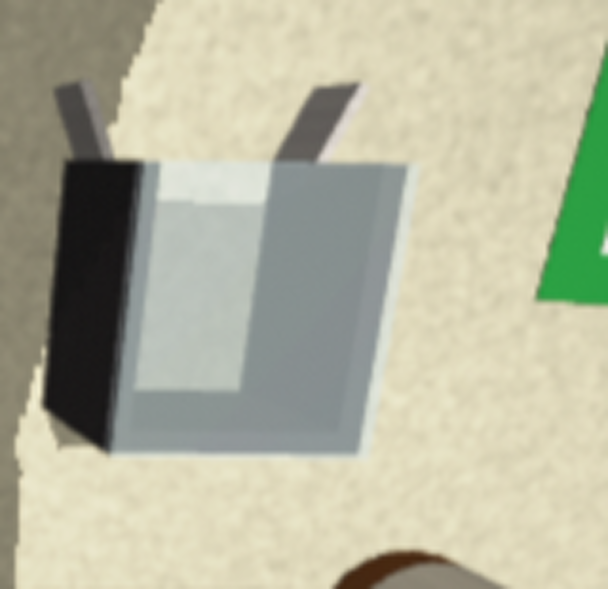

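Rack roof corners in this crop are (141,162), (412,162), (362,455) and (112,453), and the mouth guides extend upward, towards the robot.

Run:
```python
from car import *
w=optics.get_calibration("wrist");w["cam_to_world"]=np.load("w5.npy")
P=np.array([onz(w,(340+u/3.8,80+v/3.8),.074) for u,v in((141,162),(412,162),(362,455),(112,453))])
print(P.round(4)[:,:2].tolist(),P.mean(0).round(4))
for a,b in((0,3),(1,2),(1,0),(2,3)):
    d=P[b]-P[a];print(np.degrees(np.arctan2(d[1],d[0])).round(2),np.linalg.norm(d).round(4))
ct=P.mean(0)
# guide tips at z=.03
g=[onz(w,(340+u/3.8,80+v/3.8),.03) for u,v in((68,88),(342,88))];print("guides",np.round(g,4).tolist())
```

```text
[[0.5715, -0.3838], [0.5772, -0.2981], [0.6734, -0.3051], [0.667, -0.3898]] [ 0.6223 -0.3442  0.074 ]
-3.61 0.0956
-4.18 0.0964
-93.8 0.0859
-94.32 0.0849
guides [[0.5461, -0.392, 0.03], [0.5525, -0.296, 0.03]]
```

Call:
apply_moves(
  rows=[
    [[0,0,0],[0.016,0.04,0],0.034],
    [[0,0,0],[0.032,0.082,0],0.034],
    [[0,0,0],[0.048,0.124,0],0.034],
    [[0,0,0],[0.064,0.166,0],0.034],
    [[0,0,0],[0.08,0.208,0],0.034],
    [[0,0,0],[0.096,0.25,0],0.034],
    [[0,0,0],[0.112,0.29,0.01],0.034],
    [[0,0,0],[0.128,0.33,0.03],0.034],
    [[0,0,0],[0.144,0.37,0.06],0.034],
    [[0,0,0],[0.157,0.405,0.09],0.034],
    [[0,0,0],[0.157,0.405,0.12],0.034],
    [[0,0,0],[0.157,0.405,0.14],0.034],
    [[0,0,0],[0.157,0.405,0.14],0.034],
  ],
)

```text
time: 21.8
ee_pos: [0.4967, -0.1149, 0.1269]
tool_rot: [0.032, 0.999, 0.0, -0.002]
contact_force: [-0.3, 0.2, -0.1]
width: 0.0337
grip_force: 0.0
```

Run:
```python
from car import *
s=ctrl.read_state();print(s["joints"].round(3),s["ee_pos"],s["time"])
print(rel([.4975,-.1165,.055]))
m=R.from_quat(s["tool_rot"]).as_matrix();print("tool y yaw",np.degrees(np.arctan2(m[1,1],m[0,1])))
```

```text
[ 0.64   0.602 -0.755  2.146  0.689  0.655  0.908] [ 0.49671679 -0.11490998  0.12685863] 21.8
(array([0., 0., 0.]), array([-0.0011, -0.0016,  0.0719]))
tool y yaw 86.37169794857243
```

Descend, then grip the tab and lift.

Call:
apply_moves(
  rows=[
    [[0,0,0],[-0.001,-0.0015,0.03],0.034],
    [[0,0,0],[-0.001,-0.0015,0.055],0.034],
    [[0,0,0],[-0.001,-0.0015,0.07],0.034],
    [[0,0,0],[-0.001,-0.0015,0.071],0.034],
    [[0,0,0],[-0.001,-0.0015,0.071],0.034],
    [[0,0,0],[-0.001,-0.0015,0.071],0.0],
    [[0,0,0],[-0.001,-0.0015,0.071],0.0],
    [[0,0,0],[-0.001,-0.0015,0.071],0.0],
    [[0,0,0],[-0.001,-0.0015,0.071],0.0],
    [[0,0,0],[-0.001,-0.0015,0.071],0.0],
  ],
  newtons=50,
)

```text
time: 22.8
ee_pos: [0.4998, -0.1178, 0.0577]
tool_rot: [0.034, 0.999, -0.0, 0.0]
contact_force: [-1.3, 0.8, 6.4]
width: 0.0097
grip_force: 50.0
```

Call:
apply_moves(
  rows=[
    [[0,0,0],[0,0,-0.01],0],
    [[0,0,0],[0,0,-0.02],0],
    [[0,0,0],[0,0,-0.02],0],
  ],
)

```text
time: 23.1
ee_pos: [0.5, -0.1182, 0.0785]
tool_rot: [0.034, 0.999, -0.0, 0.001]
contact_force: [-0.1, -0.7, -3.3]
width: 0.0094
grip_force: 50.0
```

Run:
```python
from car import *
s=ctrl.read_state();print(s["ee_pos"],s["contact_force"].round(1),s["torque"].round(2),s["width"],s["time"])
c=optics.get_calibration("scene");im=cv2.cvtColor(optics.get_image("scene"),cv2.COLOR_RGB2BGR);cv2.imwrite("pics/s6.png",im)
m=R.from_quat(s["tool_rot"]).as_matrix();print(m.round(3).tolist())
print("rel to pre-insert",rel([.4132,-.3289,.155],down(np.radians(86))))
t=cv2.imread("pics/top0.png");ct=optics.get_calibration("top");print("jar",onz(ct,(358,270),.1),"purple",onz(ct,(303,248),.07),onz(ct,(297,283),.07))
```

```text
[ 0.49995685 -0.11815541  0.07849412] [-0.1 -0.7 -3.3] [ 0.05  0.07 -0.01] 0.009354779393935198 23.1
[[-0.998, 0.068, 0.001], [0.068, 0.998, -0.0], [-0.001, -0.0, -1.0]]
rel to pre-insert (array([-0. ,  0.1,  0.1]), array([ 0.072 , -0.2161, -0.0771]))
jar [ 0.30075819 -0.39262244  0.1       ] purple [ 0.36664024 -0.24243787  0.07      ] [ 0.267359   -0.22125799  0.07      ]
```

Run:
```python
from car import *
c=optics.get_calibration("scene");im=cv2.imread("pics/s6.png");hsv=cv2.cvtColor(im,cv2.COLOR_BGR2HSV)
h0=np.array([.5636,-.1212,0]) # on pad
for dz in(.0208,.012,.004):
    print(dz,proj(c,h0+[.002,-.001,.05+dz]).round(1))
m=cv2.inRange(hsv,(18,110,90),(34,255,255));m[:150]=0;m[260:]=0;m[:,:200]=0;m[:,330:]=0
for k in cv2.findContours(m,0,2)[0]:
    if cv2.contourArea(k)>15: print(cv2.contourArea(k),cv2.minAreaRect(k),cv2.boundingRect(k))
for y in(-.022,.022):
  for z in (.021,.06): print(y,z,proj(c,h0+[.002+.006,-.001+y,z+.0208]).round(1))
```

```text
0.0208 [251.4 206.2]
0.012 [251.5 208.3]
0.004 [251.7 210.1]
102.5 ((252.42001342773438, 207.5600128173828), (19.0, 7.599999904632568), 53.13010025024414) (247, 199, 11, 19)
-0.022 0.021 [245.9 209.2]
-0.022 0.06 [245.2 200.2]
0.022 0.021 [254.4 218.4]
0.022 0.06 [253.9 209.5]
```

Call:
apply_moves(
  rows=[
    [[0,0,0],[0,0,-0.03],0],
    [[0,0,0],[0.005,-0.015,-0.06],0],
    [[0,0,0],[0.015,-0.045,-0.077],0],
    [[0,0,0],[0.027,-0.08,-0.077],0],
    [[0,0,0],[0.04,-0.12,-0.077],0],
    [[0,0,0],[0.053,-0.16,-0.077],0],
    [[0,0,0],[0.065,-0.195,-0.077],0],
    [[0,0,0],[0.07,-0.21,-0.077],0],
    [[0,0,0],[0.072,-0.216,-0.077],0],
    [[0,0,0],[0.072,-0.216,-0.05],0],
    [[0,0,0],[0.072,-0.216,-0.02],0],
    [[0,0,0],[0.072,-0.216,-0.005],0],
    [[0,0,0],[0.072,-0.216,-0.005],0],
    [[0,0,0],[0.072,-0.216,-0.005],0],
  ],
)

```text
time: 24.55
ee_pos: [0.4138, -0.3277, 0.0825]
tool_rot: [0.033, 0.999, 0.0, 0.0]
contact_force: [0.5, -0.6, -3.3]
width: 0.0098
grip_force: 50.0
```

Run:
```python
from car import *
s=ctrl.read_state();print(s["ee_pos"],s["joints"].round(2),s["contact_force"].round(1),s["width"],s["time"])
m=R.from_quat(s["tool_rot"]).as_matrix();print(m.round(3).tolist())
print(rel([.4132,-.3289,.060],down(np.radians(86))))
print("home",rel([.5389+.002,-.3377,.060]))
c=optics.get_calibration("wrist");im=cv2.cvtColor(optics.get_image("wrist"),cv2.COLOR_RGB2BGR);cv2.imwrite("pics/w7.png",im)
hsv=cv2.cvtColor(im,cv2.COLOR_BGR2HSV)
car(im,c,.012,(150,360,60,262))
```

```text
[ 0.41383248 -0.32765472  0.0824817 ] [ 1.04  0.68 -0.7   2.14  0.8   0.6   1.26] [ 0.5 -0.6 -3.3] 0.009797887133117605 24.55
[[-0.998, 0.066, 0.0], [0.066, 0.998, 0.001], [-0.0, 0.001, -1.0]]
(array([0. , 0. , 0.2]), array([ 0.0006, -0.0013,  0.0225]))
home (array([0., 0., 0.]), array([-0.1275, -0.0017,  0.0225]))Traceback (most recent call last):
  File "<stdin>", line 8, in <module>
  File "car.py", line 8, in car
    k=max(cv2.findContours(q,0,2)[0],key=cv2.contourArea);r=cv2.minAreaRect(k)
ValueError: max() iterable argument is empty
```

Call:
apply_moves(
  rows=[
    [[0,0,0],[0,-0.0015,0.01],0],
    [[0,0,0],[0,-0.0015,0.019],0],
    [[0,0,0],[0,-0.0015,0.0215],0],
    [[0,0,0],[0,-0.0015,0.0215],0],
    [[0,0,0],[-0.01,-0.0015,0.0215],0],
    [[0,0,0],[-0.02,-0.0015,0.0215],0],
    [[0,0,0],[-0.03,-0.0015,0.0215],0],
    [[0,0,0],[-0.04,-0.0015,0.0215],0],
    [[0,0,0],[-0.04,-0.0015,0.0215],0],
  ],
)

```text
time: 25.5
ee_pos: [0.4552, -0.3326, 0.0609]
tool_rot: [0.033, 0.999, 0.0, 0.001]
contact_force: [-1.1, 0.8, -3.4]
width: 0.0098
grip_force: 50.0
```

Call:
apply_moves(
  rows=[
    [[0,0,0],[-0.01,0,0],0],
    [[0,0,0],[-0.02,0,0],0],
    [[0,0,0],[-0.03,0,0],0],
    [[0,0,0],[-0.04,0,0],0],
    [[0,0,0],[-0.045,0,0],0],
    [[0,0,0],[-0.045,0,0],0],
  ],
)

```text
time: 26.1
ee_pos: [0.4988, -0.3356, 0.0607]
tool_rot: [0.033, 0.999, 0.0, 0.0]
contact_force: [-0.4, 0.2, -2.9]
width: 0.0097
grip_force: 50.0
```

Call:
apply_moves(
  rows=[
    [[0,0,0],[-0.01,0,0],0],
    [[0,0,0],[-0.018,0,0],0],
    [[0,0,0],[-0.026,0,0],0],
    [[0,0,0],[-0.032,0,0.001],0],
    [[0,0,0],[-0.036,0,0.002],0],
    [[0,0,0],[-0.036,0,0.002],0],
  ],
)

```text
time: 26.7
ee_pos: [0.5343, -0.3381, 0.0585]
tool_rot: [0.034, 0.999, 0.0, 0.0]
contact_force: [-0.2, 0.7, -2.7]
width: 0.0098
grip_force: 50.0
```

Call:
apply_moves(
  rows=[
    [[0,0,0],[-0.003,0,0],0],
    [[0,0,0],[-0.006,0,0.0005],0],
    [[0,0,0],[-0.009,0,0.001],0],
    [[0,0,0],[-0.011,0,0.001],0],
    [[0,0,0],[-0.011,0,0.001],0],
  ],
)

```text
time: 27.2
ee_pos: [0.5409, -0.3388, 0.0579]
tool_rot: [0.034, 0.999, -0.0, -0.004]
contact_force: [-15.0, 1.7, 10.8]
width: 0.0096
grip_force: 50.0
```

Call:
apply_moves(
  rows=[
    [[0,0,0],[0.001,0,0],0.034],
    [[0,0,0],[0.001,0,0],0.034],
    [[0,0,0],[0.001,0,0],0.034],
    [[0,0,0],[0.001,0,-0.04],0.034],
    [[0,0,0],[0.001,0,-0.08],0.034],
    [[0,0,0],[0.001,0,-0.13],0.034],
    [[0,0,0],[0.03,0,-0.16],0.034],
    [[0,0,0],[0.08,0,-0.18],0.034],
    [[0,0,0],[0.08,0,-0.18],0.034],
    [[0,0,0],[0.08,0,-0.18],0.034],
  ],
)

```text
time: 28.2
ee_pos: [0.4645, -0.3344, 0.2386]
tool_rot: [0.034, 0.999, -0.001, 0.001]
contact_force: [0.0, -0.2, 0.6]
width: 0.034
grip_force: 0.0
```

Run:
```python
from car import *
s=ctrl.read_state();print(s["ee_pos"],s["time"])
c=optics.get_calibration("scene");cw=optics.get_calibration("wrist")
im=cv2.cvtColor(optics.get_image("scene"),cv2.COLOR_RGB2BGR);cv2.imwrite("pics/s8.png",im)
w=cv2.cvtColor(optics.get_image("wrist"),cv2.COLOR_RGB2BGR);cv2.imwrite("pics/w8.png",w)
hsv=cv2.cvtColor(w,cv2.COLOR_BGR2HSV)
m=cv2.inRange(hsv,(5,150,150),(17,255,255));m[:, :180]=0;m[:,340:]=0;m[290:]=0
for k in cv2.findContours(m,0,2)[0]:
    if cv2.contourArea(k)>20:
        r=cv2.minAreaRect(k);P=np.array([onz(cw,p,.08) for p in cv2.boxPoints(r)]);print(P.mean(0).round(4),r)
A=cv2.resize(im[130:300,140:400],(510,333));B=np.zeros((600,800,3),np.uint8);B[:333,:510]=A;B[340:600,:520]=cv2.resize(w[100:280,100:460],(520,260))
cv2.imwrite("pics/v8.png",B)
```

```text
[ 0.46445107 -0.33436024  0.23864066] 28.2
[ 0.5379 -0.3393  0.08  ] ((258.0, 241.5), (19.0, 6.0), 90.0)
```

View pics/v8.png

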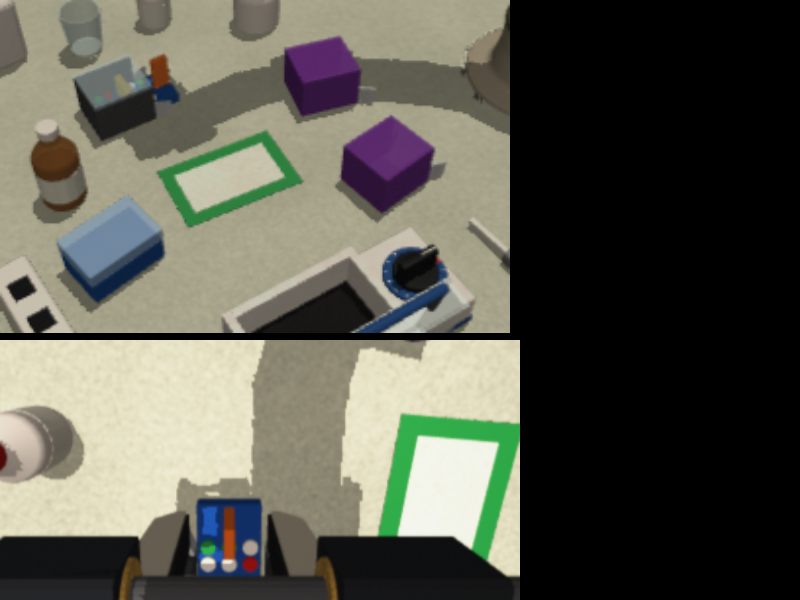

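The carrier is in the dark rack with its tab outside at the expected position. The hood is still open and the knob points to the red dot.

```bash
python3 -c "
from cell import order
print(order.close_job())"
```

```text
the job is handed in; nothing more can be done
None
```

The job is handed in after about 28 s of robot time: the knob is at the off stop, the hood stays open by itself, and the carrier was set on the pad, then pushed home in the cool rack until it met firm contact at the expected depth.

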